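# Weigh a resistor canister on the spring scale and mark the reading

### The job

Pick up the grey canister with the blue knob and hang it by its steel yoke on the hook of the spring scale, easing its weight onto the spring slowly and gently so that the scale is neither jerked nor pushed to its end stop, then let go. When it hangs by itself and has come fully to rest, slide the yellow marker down until its line is level with the red pointer, and leave everything still and untouched, without disturbing the other things on the table.

Things in the scene. Friction and masses are not known exactly. Their poses are not given: they have to be found in the camera images.
- knob (a point): Centre of the blue square knob (18 x 18 mm, 40 mm tall) atop the loose grey canister's yoke, 142 mm above the canister's underside. It stands on the middle of the yoke's steel cross bar, which runs along this point's y axis (60 mm long, 10 mm thick in x, 10 mm high). z is up; a half turn about z changes nothing.
- eye (a point): Middle of the underside of the cross bar, the spot that rests on the hook: 30 mm below the knob's centre, same axes. Below it is the yoke's window, through which the hook passes along the x axis: 44 mm wide between two uprights 8 mm square, 48 mm high down to the canister's top.
- canister: The loose grey canister with yoke and knob: cylinder 60 mm across, 64 mm tall, 162 mm over all; origin at the centre of its underside, axes as for the knob. Its weight is unknown, 2 to 7 N.
- seat (a point): Where the bar should rest: top of the hook's level rod (8 mm thick), which points along this point's -x; z is up. 130 mm from the column's axis, 244 mm above the table unloaded. 22 mm behind it is the face of a brass collar 18 mm across; 20 mm ahead the upturned tip begins, ending 32 mm ahead and 16 mm above the rod's top.
- hook: The scale's moving part: rod, hook and red pointer. It slides straight down against a spring, 12.5 mm per newton (80 N/m), lightly damped: it bobs for a few seconds if let go off balance. End stop at 110 mm; 100 mm is too far. Faster than 0.09 m/s or more than 15 N is rough. Origin on the column's axis at the rod's mid-height; axes as the seat.
- pointer (a point): Tip of the scale's red pointer, before a white graduated plate (a line every 10 mm) on the column's marker side; the pointer also wraps round to a second plate on the column's back (away from the hook). It moves up and down with the hook, at the height of the rod's axis.
- marker_line (a point): Index line of the yellow marker beside the pointer, at mid-height of the marker's arm, seen also on the back plate; level with it when both heights are equal. The marker slides only vertically on the column, 105 mm down from the zero line 240 mm above the table, and stays where left (about 2 N of friction). It starts at most 14 mm below zero.
- marker_knob (a point): On the marker's yellow square knob (18 x 18 mm), by which the marker is pinched or pushed down: 22 mm above the marker's line, 18 mm below the knob's top, 26 mm above its underside. The knob ends a thin arm and lies 117 mm from the column's axis along this point's y, at right angles to the hook. z is up.
- stand: The fixed scale stand: round grey base 170 mm across and 18 mm high, 36 mm square column with a 48 mm round cap up to 390 mm high. Origin on the column's axis at table height; the hook points along its -x, the marker's arm along its +y.
- plain_resistor: Bystander: black cylinder without yoke, 54 mm across, 76 mm tall, origin under its centre. Leave alone.
- terminal_box: Bystander: grey box 90 x 70 x 50 mm with red and black posts (66 mm high over all), origin under its centre. Leave alone.
- foam_block: Bystander: white block 110 x 110 x 85 mm with two connectors (101 mm high over all), origin under its centre. Leave alone.
- driver: Bystander: screwdriver 180 mm long lying on the table. Leave alone.

How it is judged:
By the outcome, as a careful person would: the job done as asked, in the order asked, and still so for the second after the job is handed in, with the robot touching nothing.
It also fails if it takes over 72 s, if anything falls off the work surface, if the arm or the gripper's body presses on something with over 40 N, if the wrist force passes 120 N, or if a joint passes its speed limit or range.

### The arm

A 6-joint arm with a two-finger parallel gripper is mounted at the origin on the work surface. World frame = base frame: x ahead of the robot, y to its left, z up, the work surface at z = 0. Lengths are in m, angles in degrees, forces in N, time in s.
With the tool pointing down it reaches from about 0.25 to 0.725 m from the base axis. Payload 9.7 kg.
Tool frame: the origin (TCP) lies on the centre line of the jaws, within the pads' length; the fingertips stand 22 mm ahead of it and the grasp point (between the pads) lies 3 mm ahead of it; z points along the fingers, y is the direction in which the jaws open and shut (so a half turn about z gives the same grasp; the last joint's range is limited). The gripper opens to 85 mm and grips with 20 to 120 N. Pads are 22 mm wide; open, the fingers measure 114 mm over their backs; the gripper's body (76 mm by 85 mm) begins 54 mm behind the grasp point. The pads swing forward as they close: fully open they stand 13 mm farther back than shut.
Start: joints at [69.557, 4.979, 10.078, 95.1, 0, 90], TCP at [0.192, 0.515, 0.253] pointing down, gripper open.
Joint ranges: [-179.16, 179.16], [-48.56, 103.87], [-65.8, 70.77], [-126.05, 130.52], [-82.76, 87.17], [-180, 180]. Speed limits (degrees/s): [127.2, 127.2, 147.25, 180, 180, 180].

### API

Orientations are given as [roll, pitch, yaw] about the fixed x, y, z axes, in that order (R = Rz(yaw) Ry(pitch) Rx(roll)).
In Python, from workcell import monitor, eyes, job gives the robot as it stands. The module is installed in compiled form; this text tells all that it offers.
- The arm moves only by the tool drive_tool, never from a script. Its argument "plan" is a list of rows, each a list of 3 entries, a list of its own where there are three numbers: the opening, from 0 (shut) to 1 (fully open), then the shift along the world's x, y, z in m, then the turn about the world's z in degrees. In form: [[gripper, [x, y, z], yaw], ...]. A call has 1 to 10 rows; each row shifts and turns the commanded pose from where the row before left it; what a row does not reach is not made up. A row lasts 1/8 s, in which the tool goes at most 62.5 mm and 10.7 degrees, less where a joint would pass 70% of its speed; a pose out of reach is approached as far as the arm can. A call is refused whole if a number of a shift passes 0.0625 or a number of a turn 10.7, either way. A call with a gripper value outside its range is refused whole. The fingers move at their own pace and stop on an object; "grip_force" is the grip in N (left out, the last holds). Time passes only in rows, so rows that do not move let the fingers close. It gives the time, the measured TCP pose, the force and the opening at its end, in the units of the state.
- monitor.get_obs(): the state, without advancing time (a new reading comes with each control period).
- eyes.camera(name): name is "side" or "top" or "wrist"; returns (picture, depth): 480x640x3 uint8, red, green, blue; 480x640 float32, m along the optical axis (not along the pixel's ray), 0 where there is no reading.
- eyes.camera_params(name): a dict with "fx", "fy", "cx", "cy" (pixels), "extrinsics" (4x4, takes a point from world to camera coordinates); the wrist camera has in their place "mount" (4x4, takes a point from camera to tool coordinates, whose origin is the TCP and whose axes are the flange's). Camera axes: x right, y down, z forward; pixel columns grow to the right and rows downward; lengths in m; the calibration is good to about 2 mm. A picture is of the moment at which its call begins: read the wrist's pose just before it. camera_params takes no time and is no camera call.
- job.job_done(): hands the job in, once; it reports no verdict.
The state is a dict: "time": time; "q": joint angles; "qd": joint speeds; "joint_efforts": joint torques, N m; "ee_pos": TCP position; "tcp_rot": TCP orientation; "wrist_force": force on the tool from outside, world axes, zero at the start; "torque": the same for the moment, N m; "opening": finger opening in m.
Only numpy, scipy, OpenCV 4.12 (cv2) and the standard library are available. Lean on these libraries where they do the work, as an engineer would, in place of code of your own. Each camera call takes 0.05 s, during which the arm holds its last target.

## Working session

There is one attempt and no reset: what is moved stays moved. The work goes in short steps, Python scripts to look and compute and a tool call to move; the robot and the scene stay as the last step left them, time stands still between calls to the robot, and variables do not carry over. Pictures are saved under pics/ and viewed, and the job is handed in when it is done.

Besides the shell and the picture viewer there is one more tool, called in YAML: its name, and indented under it one key for each argument. drive_tool: Moves the arm, as the interface text tells. Its arguments: {"type":"object","properties":{"plan":{"type":"array","items":{"type":"array"}},"grip_force":{"type":"number"}},"required":["plan"]}

```bash
mkdir -p pics; cat > h.py <<'E'
import numpy as np, cv2
from workcell import monitor, eyes, job
def snap(n,tag):
    o=monitor.get_obs(); p,d=eyes.camera(n); cv2.imwrite(f'pics/{tag}.png',p[:,:,::-1]); np.savez(f'pics/{tag}.npz',p=p,d=d,pos=o['ee_pos'],rot=o['tcp_rot']); return p,d
def pts(n,d,o=None):
    c=eyes.camera_params(n); v,u=np.mgrid[:480,:640]
    P=np.stack([(u-c['cx'])/c['fx']*d,(v-c['cy'])/c['fy']*d,d,np.ones_like(d)],-1)
    return (P@np.linalg.inv(np.array(c['extrinsics'])).T)[...,:3]
E
python3 - <<'E'
from h import *
o=monitor.get_obs(); print(o)
for n in('side','top','wrist'):
    snap(n,n+'0'); print(n,eyes.camera_params(n))
E
```

```text
{'time': 0.0, 'q': array([6.95596999e+01, 5.01113470e+00, 1.00329665e+01, 9.50995818e+01,
       7.38417760e-04, 8.99990865e+01]), 'qd': array([-0.0919649 , -0.17047451, -0.00339924, -0.06350248,  0.04988137,
       -0.02859873]), 'joint_efforts': array([ 9.76389892e-04, -5.20379984e+01,  4.64811516e+01,  1.61073374e-02,
        9.22703816e-05, -6.68681579e-06]), 'ee_pos': array([0.1920011 , 0.51517572, 0.2525694 ]), 'tcp_rot': array([-1.79922250e+02, -7.39656753e-04,  1.59560612e+02]), 'wrist_force': array([-1.29846829, -0.09330277, -0.17817765]), 'torque': array([-0.01183919,  0.01272721, -0.00233703]), 'opening': 0.08537326572528652}
side {'fx': 582.3961821736114, 'fy': 582.3961821736114, 'cx': 312.31434004340093, 'cy': 236.03608763805903, 'extrinsics': array([[ 0.97119684, -0.23802711, -0.01094505, -0.5508438 ],
       [-0.13104954, -0.49521661, -0.85882858,  0.24358942],
       [ 0.19900432,  0.83552595, -0.51214615,  1.28426383],
       [ 0.        ,  0.        ,  0.        ,  1.        ]])}
top {'fx': 468.9756585296319, 'fy': 468.9756585296319, 'cx': 317.8527634554428, 'cy': 238.67228252964853, 'extrinsics': array([[-0.01635017, -0.99965451, -0.0205799 ,  0.03676841],
       [-0.98807824,  0.01930524, -0.15273734,  0.5777723 ],
       [ 0.15308187,  0.01783727, -0.98805252,  0.9691473 ],
       [ 0.        ,  0.        ,  0.        ,  1.        ]])}
wrist {'fx': 391.778680616938, 'fy': 391.778680616938, 'cx': 322.963052817004, 'cy': 243.68755005392268, 'mount': array([[ 3.23456108e-04, -9.48848752e-01, -3.15730804e-01,
         8.00956461e-02],
       [ 9.99999876e-01,  4.26518024e-04, -2.57323727e-04,
        -3.94406924e-04],
       [ 3.78826176e-04, -3.15730682e-01,  9.48848772e-01,
        -1.19713674e-01],
       [ 0.00000000e+00,  0.00000000e+00,  0.00000000e+00,
         1.00000000e+00]])}
```

View pics/side0.png

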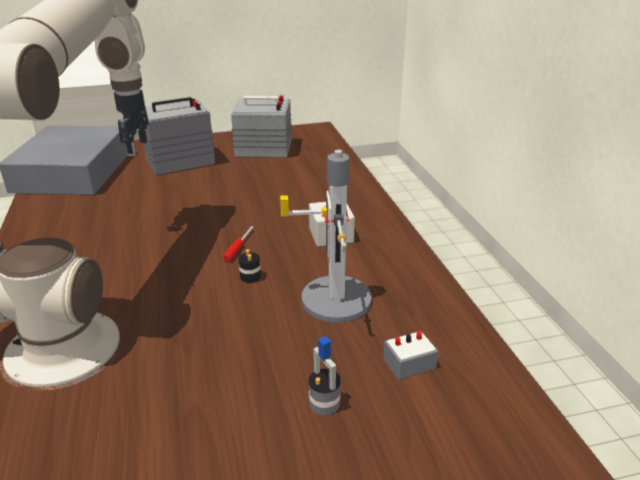

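View pics/top0.png

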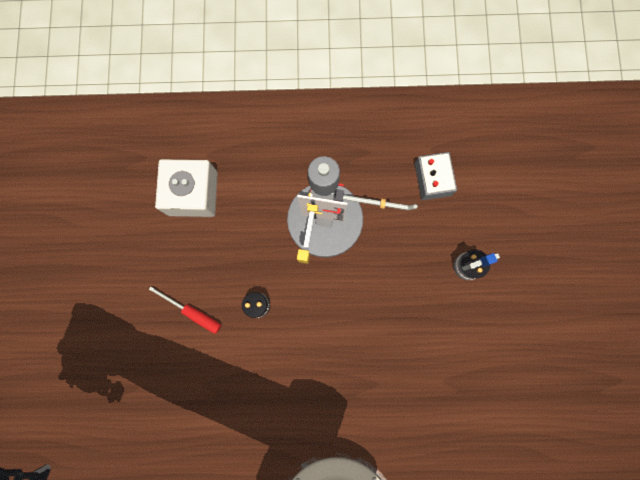

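View pics/wrist0.png

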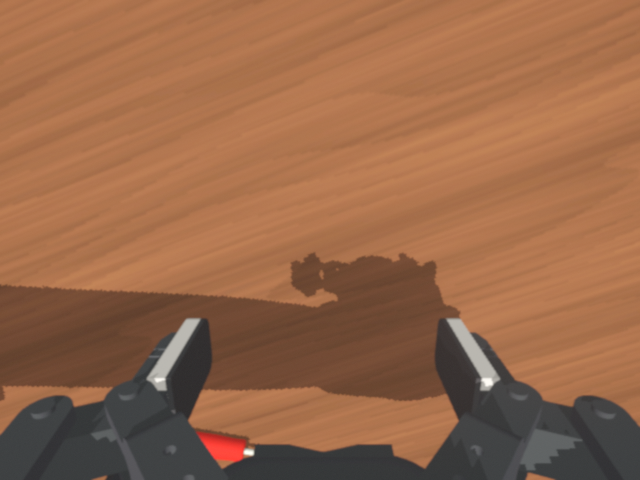

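```bash
cat > m.py <<'E'
from h import *
import sys
def comps(tag,n,blurb=True):
    z=np.load(f'pics/{tag}.npz'); p,d=z['p'],z['d']; P=pts(n,d)
    hsv=cv2.cvtColor(p,cv2.COLOR_RGB2HSV)
    M={'blue':((105,150,60),(128,255,255)),'yellow':((24,150,120),(33,255,255)),'red':((0,190,90),(3,255,255))}
    for k,(lo,hi) in M.items():
        m=cv2.inRange(hsv,lo,hi); c,l,s,ce=cv2.connectedComponentsWithStats(m)
        for i in range(1,c):
            if s[i,4]<12: continue
            w=(l==i)&(d>0); q=P[w]
            print(n,k,s[i],ce[i].round(1),'med',np.median(q,0).round(4),'min',np.percentile(q,3,axis=0).round(4),'max',np.percentile(q,97,axis=0).round(4))
if __name__=='__main__':
    t=sys.argv[1]; 
    for n in('side','top'): comps(n+t,n)
E
python3 m.py 0
python3 - <<'E'
from h import *
for n,(x0,y0,x1,y1) in (('side',(230,140,450,420)),('top',(280,140,520,290))):
    p=cv2.imread(f'pics/{n}0.png')[y0:y1,x0:x1]; k=2.1 if n=='side' else 3.3
    cv2.imwrite(f'pics/{n}0z.png',cv2.resize(p,None,fx=k,fy=k,interpolation=cv2.INTER_CUBIC))
# stand base & cap, hook points
z=np.load('pics/top0.npz'); P=pts('top',z['d'])
w=(P[...,2]>.008)&(P[...,2]<.024)&(abs(P[...,1]-.0)<.15)&(P[...,0]>.35)&(P[...,0]<.75)
for lo,hi in((.010,.022),(.375,.40)):
    w=(P[...,2]>lo)&(P[...,2]<hi)&(P[...,0]>.3)&(P[...,0]<.7)&(abs(P[...,1]-.02)<.15)
    q=P[w]; (c,r)=cv2.minEnclosingCircle(q[:,:2].astype(np.float32)); print(lo,len(q),c,r,np.median(q,0))
w=(P[...,2]>.215)&(P[...,2]<.275)&(P[...,0]>.3)&(P[...,0]<.75)&(P[...,1]<-.03)&(P[...,1]>-.2)
q=P[w]; print('hook',len(q)); 
for i in np.argsort(q[:,1])[::6]: print(q[i].round(4))
# canister
z=np.load('pics/top0.npz')
w=(P[...,2]>.055)&(P[...,2]<.2)&(P[...,1]<-.2)&(P[...,1]>-.45)&(P[...,0]>.25)&(P[...,0]<.47)
v,u=np.where(w); print(u.min(),u.max(),v.min(),v.max())
for lo,hi in((.056,.07),(.112,.132),(.15,.17)):
    q=P[w&(P[...,2]>lo)&(P[...,2]<hi)]; print(lo,len(q),q.min(0),q.max(0),np.median(q,0), cv2.minAreaRect(q[:,:2].astype(np.float32)))
E
```

```text
side blue [319 337  11  23 216] [324.  347.7] med [ 0.5145 -0.3098  0.1487] min [ 0.5073 -0.3149  0.1265] max [ 0.5242 -0.297   0.1626]
side yellow [281 196   7  11  47] [283.9 199.6] med [0.5157 0.0416 0.2757] min [0.5104 0.0368 0.2619] max [0.5228 0.0545 0.2789]
side yellow [322 207   4   6  17] [323.6 208.8] med [0.6023 0.026  0.2472] min [0.5984 0.0202 0.242 ] max [0.607  0.0366 0.2494]
side red [223 239  21  23 219] [232.7 250. ] med [0.4113 0.2711 0.0195] min [ 0.3868  0.2419 -0.0011] max [0.4383 0.3314 0.0259]
side red [417 331   4   8  22] [418.7 334.8] med [ 0.7399 -0.2274  0.0633] min [ 0.7364 -0.2307  0.0319] max [ 0.7582 -0.1893  0.0667]
side red [396 337   4   8  23] [397.1 340.3] med [ 0.6905 -0.2324  0.0631] min [ 6.867e-01 -2.376e-01 -5.000e-04] max [ 0.7233 -0.1538  0.0672]
top blue [480 254  17  12 124] [488.1 259.2] med [ 0.5154 -0.2965  0.1602] min [ 0.5069 -0.3082  0.1336] max [ 0.5235 -0.2905  0.1644]
top red [429 160   4   4  13] [430.5 161.6] med [ 0.7382 -0.2209  0.0654] min [ 0.7364 -0.2238  0.0605] max [ 0.7427 -0.217   0.0689]
top red [182 305  39  28 382]
[... 1351 characters left out ...]
  0.243 ]
[ 0.6091 -0.0695  0.2429]
[ 0.6107 -0.0678  0.2435]
[ 0.612  -0.0659  0.246 ]
[ 0.6114 -0.0627  0.2413]
[ 0.6143 -0.0608  0.2442]
[ 0.614  -0.059   0.2457]
[ 0.6116 -0.0557  0.241 ]
[ 0.6165 -0.054   0.2433]
[ 0.6142 -0.052   0.2454]
[ 0.6202 -0.0488  0.2431]
[ 0.6139 -0.0471  0.2396]
[ 0.6132 -0.0452  0.2429]
[ 0.6166 -0.0435  0.2437]
[ 0.617  -0.04    0.2424]
[ 0.6199 -0.0382  0.2453]
[ 0.6162 -0.0363  0.246 ]
[ 0.6206 -0.0331  0.2428]
[ 0.6223 -0.0313  0.2436]Traceback (most recent call last):
  File "<stdin>", line 17, in <module>
    return umr_minimum(a, axis, None, out, keepdims, initial, where)
ValueError: zero-size array to reduction operation minimum which has no identity
```

```bash
python3 - <<'E'
from h import *
z=np.load('pics/top0.npz'); P=pts('top',z['d']); d=z['d']
w=(P[...,2]>.236)&(P[...,2]<.249)&(P[...,0]>.56)&(P[...,0]<.65)&(P[...,1]<-.03)&(P[...,1]>-.085)
q=P[w]; f=np.polyfit(q[:,1],q[:,0],1); print('hook line x at y=.011',np.polyval(f,.011),'slope',f, 'deg',np.degrees(np.arctan(f[0])))
w=(P[...,2]>.236)&(P[...,2]<.265)&(P[...,0]>.56)&(P[...,0]<.65)&(P[...,1]<-.03)&(P[...,1]>-.2)
q=P[w]; f=np.polyfit(q[:,1],q[:,0],1); print('all',f,np.degrees(np.arctan(f[0])),np.polyval(f,.011),np.polyval(f,-.117))
w=(P[...,2]>.370)&(P[...,2]<.40)&(P[...,0]>.3)&(P[...,0]<.7); q=P[w]; print('cap',cv2.minEnclosingCircle(q[:,:2].astype(np.float32)),np.percentile(q[:,2],[5,50,95]))
w=(P[...,2]>.012)&(P[...,2]<.023)&(P[...,0]>.5)&(P[...,0]<.72)&(P[...,1]<.11)&(P[...,1]>-.09); q=P[w]; 
q=q[np.hypot(q[:,0]-.62,q[:,1]-.01)<.1]; print('base',len(q),cv2.minEnclosingCircle(q[:,:2].astype(np.float32)),q.min(0),q.max(0))
reg=(P[...,1]<-.24)&(P[...,1]>-.36)&(P[...,0]>.42)&(P[...,0]<.6)
for lo,hi in((.056,.07),(.112,.125),(.155,.17)):
    q=P[reg&(P[...,2]>lo)&(P[...,2]<hi)]; print(lo,len(q),q.min(0).round(4),q.max(0).round(4),np.median(q,0).round(4), cv2.minAreaRect(q[:,:2].astype(np.float32)))
z=np.load('pics/side0.npz'); P=pts('side',z['d'])
reg=(P[...,1]<-.24)&(P[...,1]>-.36)&(P[...,0]>.42)&(P[...,0]<.6)
for lo,hi in((.056,.07),(.112,.125),(.155,.17)):
    q=P[reg&(P[...,2]>lo)&(P[...,2]<hi)]; print('side',lo,len(q),q.min(0).round(4),q.max(0).round(4),np.median(q,0).round(4), cv2.minAreaRect(q[:,:2].astype(np.float32)))
w=(P[...,2]>.370)&(P[...,2]<.395)&(P[...,0]>.5)&(P[...,0]<.7)&(abs(P[...,1])<.1); q=P[w]; print('cap',cv2.minEnclosingCircle(q[:,:2].astype(np.float32)),np.percentile(q[:,2],[5,50,95]))
for n,(x0,y0,x1,y1) in (('side',(230,140,450,420)),('top',(280,140,520,290))):
    p=cv2.imread(f'pics/{n}0.png')[y0:y1,x0:x1]; k=2.1 if n=='side' else 3.3
    cv2.imwrite(f'pics/{n}0z.png',cv2.resize(p,None,fx=k,fy=k,interpolation=cv2.INTER_CUBIC))
E
```

```text
hook line x at y=.011 0.6278166334978758 slope [0.19174913 0.62570739] deg 10.854661711862734
all [0.18901304 0.62547732] 10.70337859729087 0.6275564639080745 0.6033627953992482
cap ((0.6283190846443176, 0.011026374995708466), 0.02423480525612831) [0.3747353  0.37819705 0.39057816]
base 2618 ((0.6281721591949463, 0.01178605854511261), 0.08497358113527298) [ 0.54372483 -0.07269999  0.01206693] [0.70417858 0.09573247 0.02297621]
0.056 480 [ 0.488  -0.3311  0.0563] [ 0.5473 -0.2703  0.0695] [ 0.5158 -0.2971  0.064 ] ((0.5162026882171631, -0.2992631793022156), (0.06021127104759216, 0.05749526619911194), 18.438987731933594)
0.112 81 [ 0.5025 -0.3295  0.114 ] [ 0.5315 -0.2706  0.1245] [ 0.5117 -0.285   0.1214] ((0.516956627368927, -0.30136895179748535), (0.00999273918569088, 0.06217395141720772), 19.782379150390625)
0.155 98 [ 0.5076 -0.3112  0.1562] [ 0.5264 -0.2902  0.1658] [ 0.517  -0.2999  0.1615] ((0.5169970393180847, -0.3010217845439911), (0.017692994326353073, 0.018417585641145706), 17.09463882446289)
side 0.056 538 [ 0.4864 -0.336   0.0561] [ 0.5474 -0.2721  0.0698] [ 0.5131 -0.3086  0.0625] ((0.5162190198898315, -0.3046533763408661), (0.06001155823469162, 0.06177940592169762), 38.51071548461914)
side 0.112 140 [ 0.5027 -0.334   0.1121] [ 0.5303 -0.2731  0.125 ] [ 0.5189 -0.3149  0.1194] ((0.5160342454910278, -0.30423104763031006), (0.015698006376624107, 0.06193900853395462), 24.224943161010742)
side 0.155 88 [ 0.506  -0.3178  0.1556] [ 0.5264 -0.2957  0.165 ] [ 0.5157 -0.306   0.1598] ((0.515914261341095, -0.3042246997356415), (0.019142871722579002, 0.02201816439628601), 20.05213165283203)
cap ((0.6272697448730469, 0.006604220252484083), 0.025658953934907913) [0.37121424 0.37628861 0.38856794]
```

View pics/side0z.png

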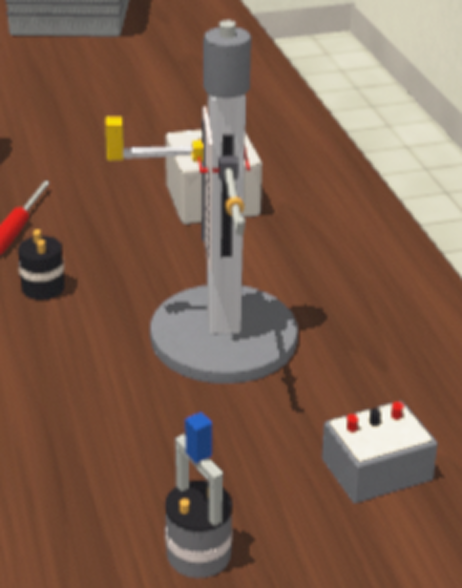

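View pics/top0z.png

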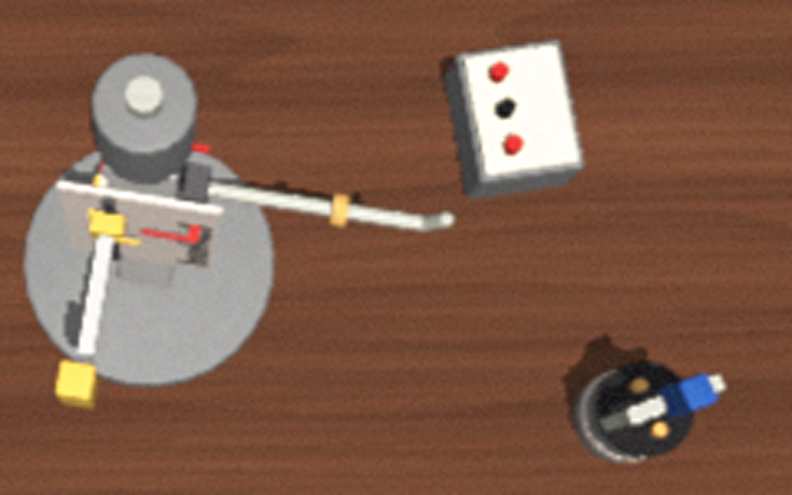

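drive_tool:
  plan:
    - [1, [0.02, -0.05, 0.005], -8.75]
    - [1, [0.02, -0.05, 0.005], -8.75]
    - [1, [0.02, -0.05, 0.005], -8.75]
    - [1, [0.02, -0.05, 0.005], -8.75]
    - [1, [0.02, -0.05, 0.005], -8.75]
    - [1, [0.02, -0.05, 0.005], -8.75]
    - [1, [0.02, -0.05, 0.005], -8.75]
    - [1, [0.02, -0.05, 0.005], -8.75]
    - [1, [0.02, -0.05, 0.0], -8.75]
    - [1, [0.02, -0.05, 0.0], -8.75]

```text
time: 1.4
ee_pos: [0.3924, 0.0136, 0.2933]
tcp_rot: [180.0, -0.0, 71.8]
wrist_force: [0.9, 1.2, 0.7]
opening: 0.0852
```

drive_tool:
  plan:
    - [1, [0.0205, -0.0525, 0], -8.75]
    - [1, [0.0205, -0.0525, 0], -8.75]
    - [1, [0.0205, -0.0525, 0], -8.75]
    - [1, [0.0205, -0.0525, -0.008], -8.75]
    - [1, [0.0205, -0.0525, -0.01], -8.75]
    - [1, [0.0205, -0.0525, -0.015], -8.75]
    - [1, [0, 0, 0], 0]
    - [1, [0, 0, 0], 0]

```text
time: 2.4
ee_pos: [0.5148, -0.2995, 0.26]
tcp_rot: [-179.9, 0.0, 19.6]
wrist_force: [0.3, 0.3, 1.5]
opening: 0.0852
```

```bash
cat >> h.py <<'E'
from scipy.spatial.transform import Rotation as Rn
def wcam(pos,rot):
    c=eyes.camera_params('wrist'); T=np.eye(4); T[:3,:3]=Rn.from_euler('xyz',rot,degrees=True).as_matrix(); T[:3,3]=pos
    return c,T@np.array(c['mount'])
def wpts(tag):
    z=np.load(f'pics/{tag}.npz'); c,T=wcam(z['pos'],z['rot']); d=z['d']; v,u=np.mgrid[:480,:640]
    P=np.stack([(u-c['cx'])/c['fx']*d,(v-c['cy'])/c['fy']*d,d,np.ones_like(d)],-1)
    return z['p'],d,(P@T.T)[...,:3]
E
python3 - <<'E'
from h import *
o=monitor.get_obs(); print(o['ee_pos'],o['tcp_rot'],o['wrist_force'],o['q'])
snap('wrist','w1'); p,d,P=wpts('w1')
hsv=cv2.cvtColor(p,cv2.COLOR_RGB2HSV); m=cv2.inRange(hsv,(105,120,50),(128,255,255))>0
w=m&(abs(P[...,2]-.162)<.006); q=P[w]; print(len(q),np.median(q,0),cv2.minAreaRect(q[:,:2].astype(np.float32)))
w=(abs(P[...,2]-.117)<.006)&(np.hypot(P[...,0]-.516,P[...,1]+.303)<.04); q=P[w]; print(len(q),cv2.minAreaRect(q[:,:2].astype(np.float32)))
v,u=np.where(w);print(u.min(),u.max(),v.min(),v.max())
E
```

```text
[ 0.5148331  -0.29945255  0.25996717] [-1.79939862e+02  3.59247330e-02  1.95875774e+01] [0.26836606 0.26410115 1.47911003] [-3.01894493e+01  1.16640073e+01  1.83034367e+01  9.67085459e+01
  1.14051827e-02  1.30222985e+02]
802 [ 0.51859101 -0.30138584  0.16085238] ((0.5179153084754944, -0.3017767071723938), (0.017393432557582855, 0.017212916165590286), 21.23780059814453)
985 ((0.5187312960624695, -0.30106601119041443), (0.013489652425050735, 0.05988219380378723), 21.86888313293457)
283 369 224 242
```

View pics/w1.png

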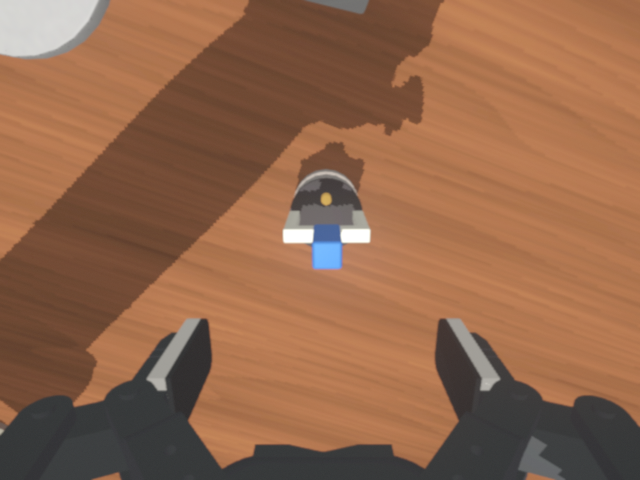

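drive_tool:
  plan:
    - [1, [0.0027, -0.0025, 0], 0.5]
    - [1, [0, 0, -0.025], 0]
    - [1, [0, 0, -0.025], 0]
    - [1, [0, 0, -0.025], 0]
    - [1, [0, 0, -0.02], 0]
    - [1, [0, 0, -0.014], 0]
    - [1, [0, 0, 0], 0]
    - [0.5, [0, 0, 0], 0]
    - [0.5, [0, 0, 0], 0]
  grip_force: 40

```text
time: 3.58
ee_pos: [0.5182, -0.3023, 0.1523]
tcp_rot: [179.9, -0.1, 20.1]
wrist_force: [-0.0, -0.9, 0.4]
opening: 0.0517
```

```bash
python3 - <<'E'
from h import *
o=monitor.get_obs(); print(o['ee_pos'],o['tcp_rot'],o['wrist_force'],o['opening'])
snap('wrist','w2'); snap('side','side2')
for i in range(4): eyes.camera('side'); print(monitor.get_obs()['wrist_force'])
E
```

```text
[ 0.51816974 -0.30230781  0.15231163] [ 1.79934491e+02 -5.65412242e-02  2.00640504e+01] [-0.01355581 -0.87198786  0.38769726] 0.051672077717207984
[ 0.31144169 -0.11731093 -1.07673511]
[-0.57088273 -0.62557399  0.37384429]
[-0.47418987 -1.30427184  0.11834326]
[-0.00889394 -0.43695033  0.14904263]
```

View pics/w2.png

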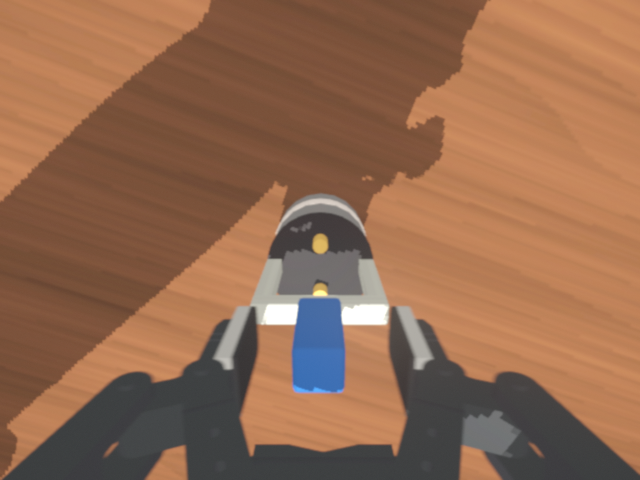

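drive_tool:
  plan:
    - [0.15, [0, 0, 0], 0]
    - [0.15, [0, 0, 0], 0]
    - [0.1, [0, 0, 0], 0]
    - [0.1, [0, 0, 0], 0]
    - [0.1, [0, 0, 0], 0]
  grip_force: 40

```text
time: 4.5
ee_pos: [0.5178, -0.302, 0.1513]
tcp_rot: [-180.0, 0.0, 20.1]
wrist_force: [-0.8, 2.0, 0.7]
opening: 0.0173
```

drive_tool:
  plan:
    - [0, [0, 0, 0.005], 0]
    - [0, [0, 0, 0.015], 0]
    - [0, [0, 0, 0.025], 0]
    - [0, [0, 0, 0.03], 0]
    - [0, [0, 0, 0.03], 0]
    - [0, [0, 0, 0.025], 0]
    - [0, [0, 0, 0.02], 0]
    - [0, [0, 0, 0.01], 0]
    - [0, [0, 0, 0], 0]
    - [0, [0, 0, 0], 0]
  grip_force: 60

```text
time: 5.75
ee_pos: [0.5177, -0.3021, 0.3104]
tcp_rot: [-179.9, 0.0, 20.1]
wrist_force: [0.4, -0.0, -6.2]
opening: 0.0172
```

```bash
cat > f.py <<'E'
from h import *
o=monitor.get_obs(); print(o['time'],o['ee_pos'],o['tcp_rot'],o['opening'],o['q'])
F=[o['wrist_force']]
import sys
for i in range(int(sys.argv[1])): eyes.camera('side'); F.append(monitor.get_obs()['wrist_force'])
print(np.mean(F,0),np.std(F,0)/len(F)**.5)
E
python3 f.py 12; python3 - <<'E'
from h import *
snap('wrist','w3'); snap('side','side3')
E
```

```text
5.75 [ 0.51769738 -0.30211737  0.31035163] [-1.79942968e+02  4.95929559e-02  2.00557764e+01] 0.017151094952078554 [-3.02661721e+01  1.40557321e+01  2.68542175e+01  1.02874043e+02
 -1.75559349e-03  1.29678077e+02]
[ 0.02573545  0.14316073 -6.18300844] [0.15907565 0.06288183 0.08272115]
```

View pics/w3.png

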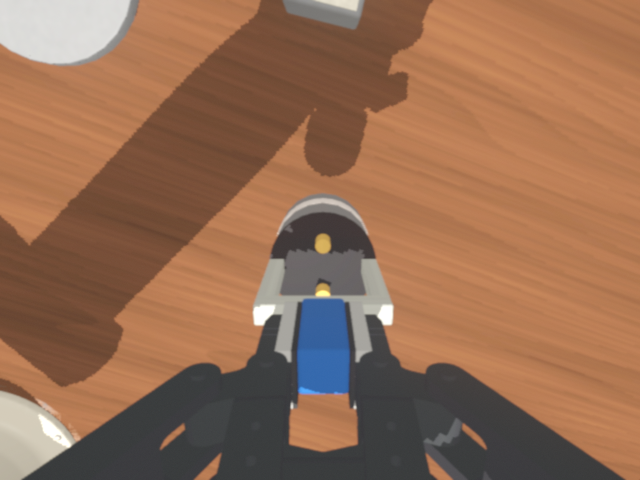

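View pics/side3.png

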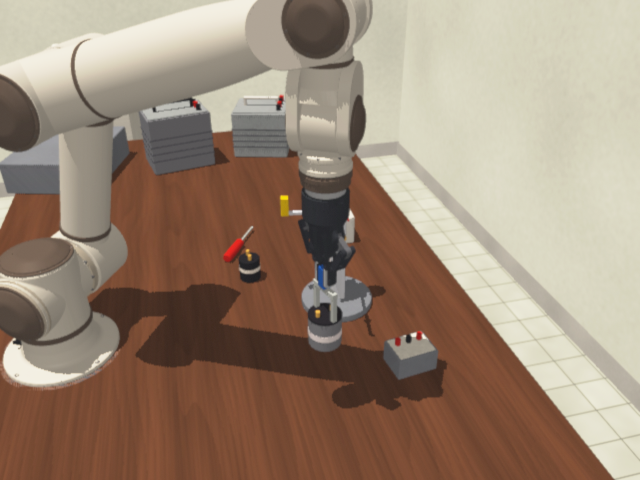

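drive_tool:
  plan:
    - [0, [0.0116, 0.016, 0], 9.85]
    - [0, [0.0116, 0.016, 0], 9.85]
    - [0, [0.0116, 0.016, 0], 9.85]
    - [0, [0.0116, 0.016, 0], 9.85]
    - [0, [0.0116, 0.016, 0], 9.85]
    - [0, [0.0115, 0.0157, 0], 9.85]
    - [0, [0, 0, 0], 0]
    - [0, [0, 0, 0], 0]

```text
time: 7.45
ee_pos: [0.5871, -0.2066, 0.3112]
tcp_rot: [-180.0, 0.0, 79.1]
wrist_force: [0.2, -0.5, -6.3]
opening: 0.0174
```

```bash
python3 f.py 1; python3 - <<'E'
from h import *
snap('wrist','w4'); snap('side','side4'); snap('top','top4')
p=cv2.imread('pics/side4.png')[140:380,220:440]; cv2.imwrite('pics/side4z.png',cv2.resize(p,None,fx=2.5,fy=2.5))
E
```

```text
7.45 [ 0.58714985 -0.20662251  0.31124252] [-1.79986598e+02  1.26583219e-02  7.90502618e+01] 0.01742686887172149 [-1.93812382e+01  1.76099494e+01  3.13312986e+01  1.03732750e+02
 -1.44865534e-02  8.15685029e+01]
[-0.04890385 -0.42199778 -6.01593282] [0.1602482  0.07471221 0.21884901]
```

View pics/w4.png

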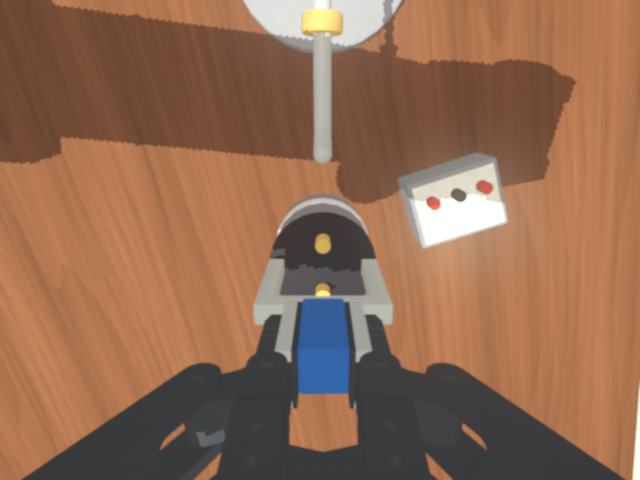

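View pics/side4z.png

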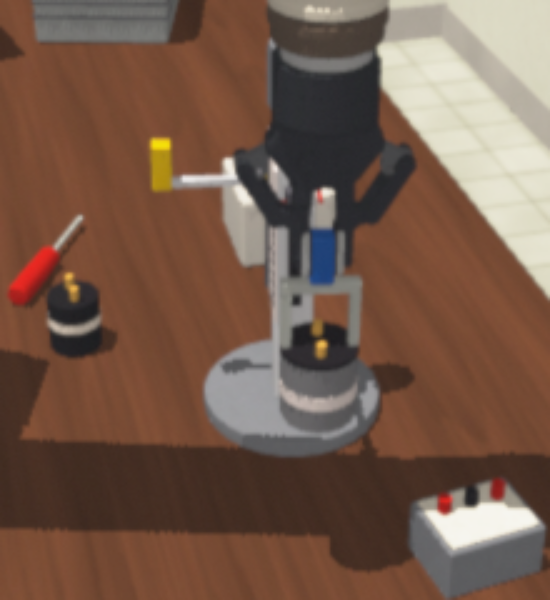

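View pics/top4.png

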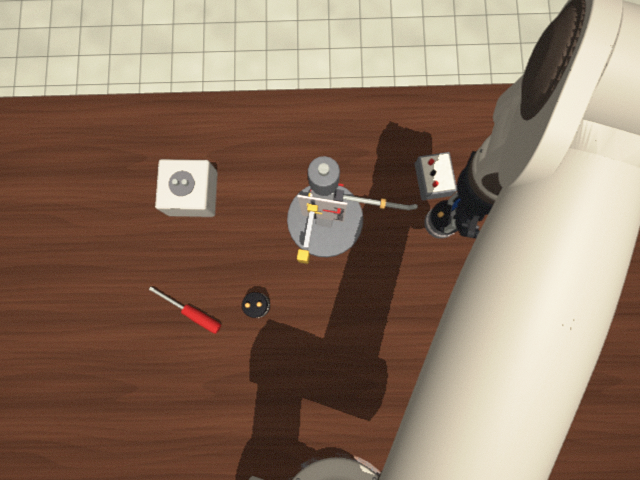

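```bash
cat > w4.py <<'E'
from h import *
import sys
p,d,P=wpts(sys.argv[1])
xs=np.array([np.sin(np.radians(10.8)),np.cos(np.radians(10.8))]); ys=np.array([-xs[1],xs[0]])
o=np.load(f'pics/{sys.argv[1]}.npz')['pos']
r=P[...,:2]-o[:2]; a=r@xs; b=r@ys; z=P[...,2]
w=(z>.19)&(z<.27)&(a>.03)&(a<.16)&(abs(b)<.03)
for lo in np.arange(.03,.16,.008):
    k=w&(a>=lo)&(a<lo+.008)
    if k.sum()>3: print(round(lo,3),k.sum(),'b',b[k].min().round(4),b[k].max().round(4),'z',np.median(z[k]).round(4),z[k].max().round(4))
hsv=cv2.cvtColor(p,cv2.COLOR_RGB2HSV); m=cv2.inRange(hsv,(15,100,150),(30,255,255))>0
k=m&(a>.08)&(z>.2); print('collar',k.sum(),a[k].min(),a[k].max(),b[k].min(),b[k].max(),z[k].max())
E
python3 w4.py w4
```

```text
0.054 50 b -0.0038 0.0024 z 0.2573 0.2602
0.062 359 b -0.0044 0.0034 z 0.2566 0.2604
0.07 323 b -0.0044 0.0031 z 0.2433 0.2524
0.078 326 b -0.0044 0.0035 z 0.2424 0.2449
0.086 343 b -0.0044 0.0034 z 0.2424 0.2449
0.094 353 b -0.0044 0.0033 z 0.2423 0.2449
0.102 366 b -0.0044 0.0032 z 0.2423 0.2451
0.11 791 b -0.0092 0.0084 z 0.2448 0.2501
0.118 541 b -0.0091 0.0082 z 0.245 0.2494
collar 841 0.08053019571536435 0.12123523649100831 -0.009080468974907252 0.007785172256678228 0.4310161559610522
```

drive_tool:
  plan:
    - [0, [0.0021, 0.0109, 0], 0]
    - [0, [0.0021, 0.0109, 0], 0]
    - [0, [0.0021, 0.0109, 0], 0]
    - [0, [0.0021, 0.0109, 0], 0]
    - [0, [0.0021, 0.0109, 0], 0]
    - [0, [0.0021, 0.0109, 0], 0]
    - [0, [0.0021, 0.0109, 0], 0]
    - [0, [0.0021, 0.0109, 0], 0]
    - [0, [0, 0, 0], 0]
    - [0, [0, 0, 0], 0]

```text
time: 8.9
ee_pos: [0.6041, -0.1194, 0.3113]
tcp_rot: [-180.0, 0.0, 79.2]
wrist_force: [-0.0, 0.8, -5.1]
opening: 0.0174
```

```bash
python3 f.py 1; python3 - <<'E'
from h import *
snap('wrist','w5'); snap('side','side5')
p=cv2.imread('pics/side5.png')[140:380,220:440]; cv2.imwrite('pics/side5z.png',cv2.resize(p,None,fx=2.5,fy=2.5))
E
```

```text
8.9 [ 0.60407753 -0.11938754  0.31126866] [-1.79997986e+02  1.35901531e-02  7.91573804e+01] 0.01738483417995479 [-1.11738328e+01  1.65443720e+01  3.00036025e+01  1.03461166e+02
 -1.36015712e-02  8.96687873e+01]
[-0.09403403  0.3381325  -5.48429072] [0.06616465 0.32593078 0.26400159]
```

View pics/w5.png

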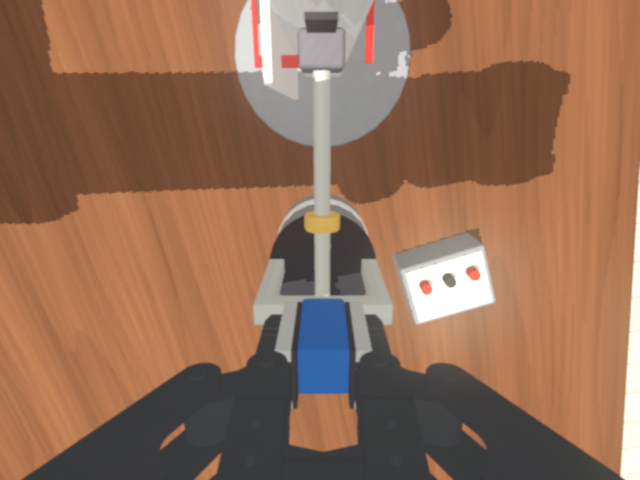

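View pics/side5z.png

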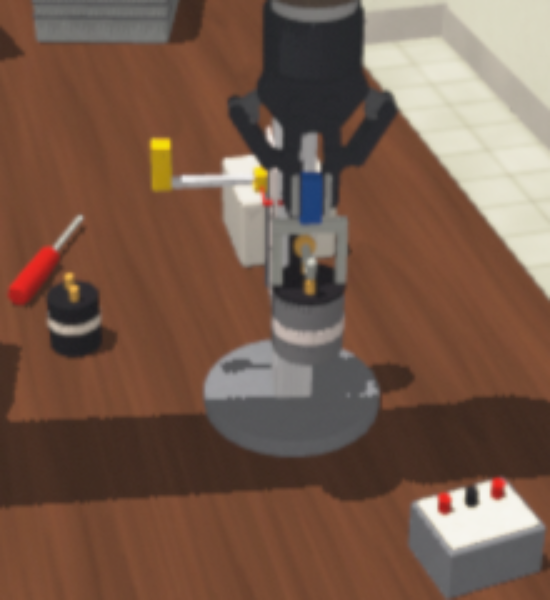

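drive_tool:
  plan:
    - [0, [0, 0, -0.004], 0]
    - [0, [0, 0, -0.004], 0]
    - [0, [0, 0, -0.004], 0]
    - [0, [0, 0, -0.004], 0]
    - [0, [0, 0, -0.004], 0]
    - [0, [0, 0, -0.002], 0]
    - [0, [0, 0, -0.002], 0]
    - [0, [0, 0, -0.002], 0]
    - [0, [0, 0, -0.0015], 0]
    - [0, [0, 0, -0.0015], 0]

```text
time: 10.3
ee_pos: [0.6041, -0.1192, 0.2822]
tcp_rot: [180.0, 0.0, 79.2]
wrist_force: [0.9, -0.0, -6.3]
opening: 0.0171
```

drive_tool:
  plan:
    - [0, [0, 0, -0.0015], 0]
    - [0, [0, 0, -0.002], 0]
    - [0, [0, 0, -0.002], 0]
    - [0, [0, 0, -0.002], 0]
    - [0, [0, 0, -0.002], 0]
    - [0, [0, 0, -0.003], 0]
    - [0, [0, 0, -0.003], 0]
    - [0, [0, 0, -0.003], 0]
    - [0, [0, 0, -0.003], 0]
    - [0, [0, 0, -0.003], 0]

```text
time: 11.55
ee_pos: [0.6041, -0.1193, 0.2577]
tcp_rot: [180.0, 0.0, 79.2]
wrist_force: [-0.0, -0.9, -3.5]
opening: 0.0172
```

```bash
python3 f.py 1; python3 - <<'E'
from h import *
snap('wrist','w6'); snap('side','side6')
p=cv2.imread('pics/side6.png')[140:380,220:440]; cv2.imwrite('pics/side6z.png',cv2.resize(p,None,fx=2.5,fy=2.5))
E
```

```text
11.55 [ 0.60412406 -0.11927235  0.25768979] [1.79987293e+02 6.05111706e-04 7.91539671e+01] 0.017151894750341377 [-1.11680604e+01  1.44740899e+01  2.13805853e+01  9.68937850e+01
 -5.33682608e-04  8.96779723e+01]
[ 0.24601817 -0.41914417 -3.97360358] [0.20483032 0.30761319 0.31383723]
```

View pics/w6.png

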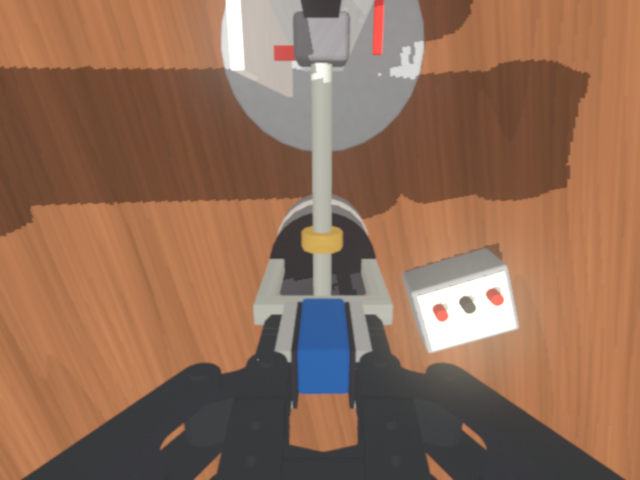

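View pics/side6z.png

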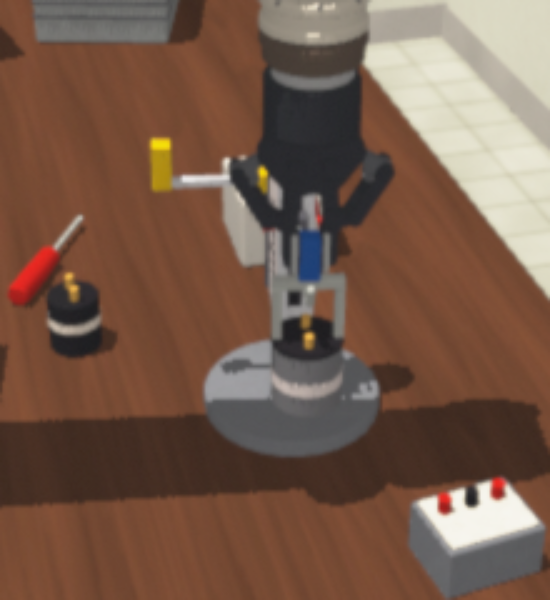

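drive_tool:
  plan:
    - [0, [0, 0, -0.003], 0]
    - [0, [0, 0, -0.003], 0]
    - [0, [0, 0, -0.003], 0]
    - [0, [0, 0, -0.003], 0]
    - [0, [0, 0, -0.003], 0]
    - [0, [0, 0, -0.003], 0]
    - [0, [0, 0, -0.003], 0]
    - [0, [0, 0, -0.003], 0]
    - [0, [0, 0, -0.003], 0]
    - [0, [0, 0, -0.003], 0]

```text
time: 12.95
ee_pos: [0.6041, -0.1192, 0.2277]
tcp_rot: [180.0, 0.0, 79.2]
wrist_force: [0.5, -0.9, -1.5]
opening: 0.0168
```

drive_tool:
  plan:
    - [0, [0, 0, -0.003], 0]
    - [0, [0, 0, -0.003], 0]
    - [0, [0, 0, -0.002], 0]
    - [0, [0, 0, -0.002], 0]
    - [0, [0, 0, -0.001], 0]
    - [0, [0, 0, 0], 0]
    - [0, [0, 0, 0], 0]
    - [0, [0, 0, 0], 0]
    - [0, [0, 0, 0], 0]

```text
time: 14.08
ee_pos: [0.6041, -0.1192, 0.2168]
tcp_rot: [180.0, 0.0, 79.2]
wrist_force: [-0.3, 0.2, -0.9]
opening: 0.0173
```

```bash
python3 f.py 16
```

```text
14.075 [ 0.60411552 -0.11922642  0.21682899] [1.79996831e+02 3.71444246e-04 7.91604801e+01] 0.017280328041790194 [-1.11640992e+01  1.35871950e+01  1.57647134e+01  9.21743471e+01
 -3.53484902e-04  8.96754207e+01]
[ 0.11636529 -0.00081741 -0.66542866] [0.10056736 0.09545304 0.13645984]
```

drive_tool:
  plan:
    - [0, [0, 0, -0.002], 0]
    - [0, [0, 0, -0.002], 0]
    - [0, [0, 0, -0.002], 0]
    - [0, [0, 0, -0.001], 0]
    - [0, [0, 0, -0.001], 0]
    - [0, [0, 0, 0], 0]
    - [0, [0, 0, 0], 0]
    - [0, [0, 0, 0], 0]

```text
time: 15.88
ee_pos: [0.6041, -0.1192, 0.2089]
tcp_rot: [180.0, -0.0, 79.2]
wrist_force: [-0.5, -1.7, -0.1]
opening: 0.0171
```

```bash
python3 f.py 24
```

```text
15.875 [ 0.60412385 -0.11923158  0.20888747] [ 1.79990978e+02 -2.60497197e-03  7.91566280e+01] 0.017101334574951704 [-1.11657050e+01  1.34684765e+01  1.47441428e+01  9.12666594e+01
  2.65568492e-03  8.96776673e+01]
[ 0.03663951 -0.16689428 -0.16800802] [0.12259953 0.12289105 0.0654627 ]
```

drive_tool:
  plan:
    - [0, [0, 0, -0.001], 0]
    - [0, [0, 0, -0.0005], 0]
    - [0, [0, 0, 0], 0]
    - [0, [0, 0, 0], 0]
    - [0.22, [0, 0, 0], 0]
    - [0.24, [0, 0, 0], 0]
    - [0.3, [0, 0, 0], 0]
    - [0.4, [0, 0, 0], 0]
    - [0.5, [0, 0, 0], 0]
    - [0.6, [0, 0, 0], 0]
  grip_force: 20

```text
time: 18.32
ee_pos: [0.6041, -0.1192, 0.2073]
tcp_rot: [180.0, -0.0, 79.2]
wrist_force: [-0.1, 0.3, -0.0]
opening: 0.0514
```

```bash
python3 - <<'E'
from h import *
for i in range(3):
    print(monitor.get_obs()['time'],monitor.get_obs()['wrist_force']); snap('wrist',f'w7{i}')
snap('side','side7')
p=cv2.imread('pics/side7.png')[140:380,220:440]; cv2.imwrite('pics/side7z.png',cv2.resize(p,None,fx=2.5,fy=2.5))
E
```

```text
18.325 [-0.12462374  0.29410567 -0.00225091]
18.375 [-0.39941304 -0.88228035 -0.58190374]
18.425 [ 0.13094527 -0.95310352 -0.18167773]
```

View pics/w72.png

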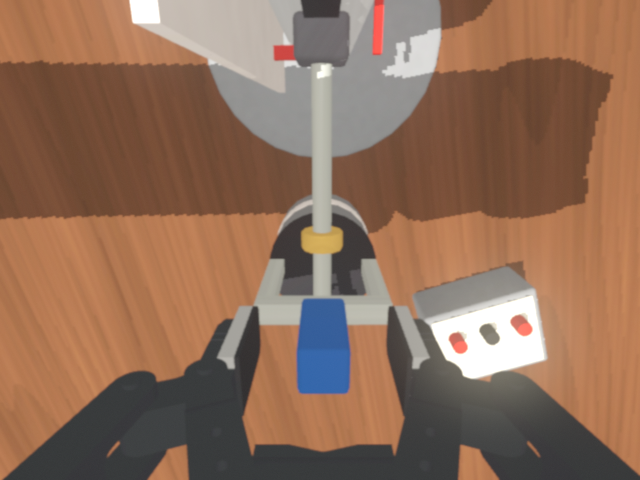

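View pics/side7z.png

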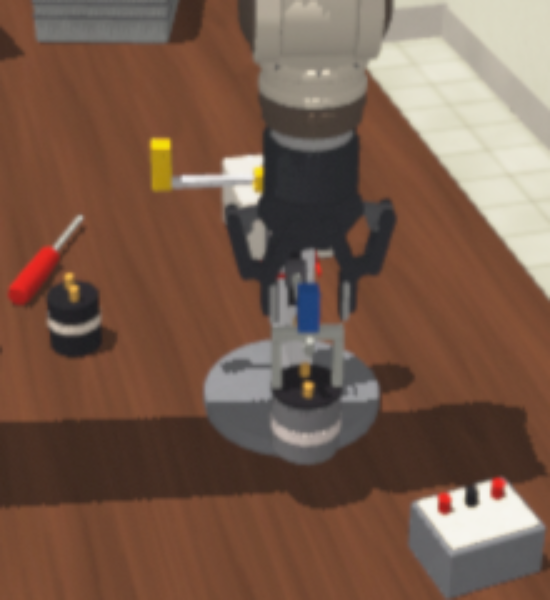

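drive_tool:
  plan:
    - [0.6, [0, 0, 0.01], 0]
    - [0.6, [0, 0, 0.02], 0]
    - [0.6, [0, 0, 0.03], 0]
    - [0.6, [0, 0, 0.04], 0]
    - [0.6, [0, 0, 0.05], 0]
    - [0.6, [-0.04, 0, 0], 10]
    - [0.6, [-0.05, 0.01, 0], 10]
    - [0.6, [-0.06, 0.02, 0], 10]
    - [0.6, [-0.06, 0.03, 0], 10]
    - [0.6, [-0.05, 0.03, 0], 10]

```text
time: 19.77
ee_pos: [0.3467, -0.031, 0.3581]
tcp_rot: [179.9, 0.1, 129.4]
wrist_force: [-0.2, 1.6, 1.2]
opening: 0.0515
```

drive_tool:
  plan:
    - [1, [0.02, 0.012, -0.005], 10]
    - [1, [0.02, 0.012, -0.005], 10]
    - [1, [0.02, 0.012, -0.004], 10]
    - [1, [0.019, 0.012, -0.004], 9.8]
    - [1, [0, 0, 0], 0]
    - [1, [0, 0, 0], 0]
    - [1, [0, 0, 0], 0]

```text
time: 20.65
ee_pos: [0.4275, 0.0162, 0.3399]
tcp_rot: [180.0, 0.1, 168.8]
wrist_force: [-0.0, -0.1, -0.4]
opening: 0.0854
```

```bash
python3 - <<'E'
from h import *
print(monitor.get_obs()['time'],monitor.get_obs()['ee_pos'],monitor.get_obs()['tcp_rot'])
snap('wrist','w8'); snap('side','side8')
p=cv2.imread('pics/side8.png')[140:380,220:440]; cv2.imwrite('pics/side8z.png',cv2.resize(p,None,fx=2.5,fy=2.5))
E
```

```text
20.65 [0.42746674 0.01616717 0.33993236] [1.79991315e+02 5.21712377e-02 1.68846231e+02]
```

View pics/w8.png

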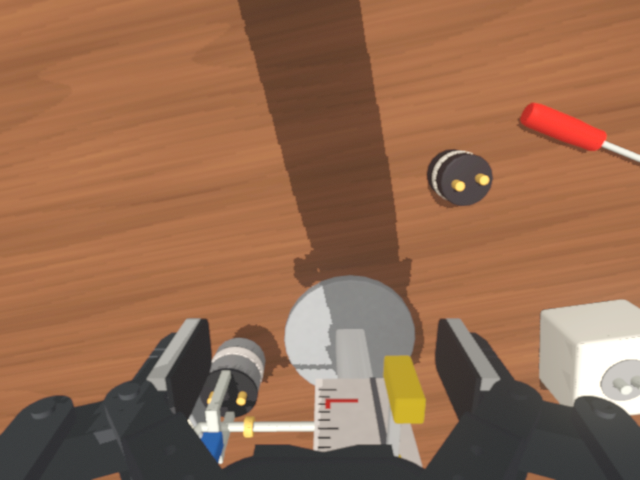

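View pics/side8z.png

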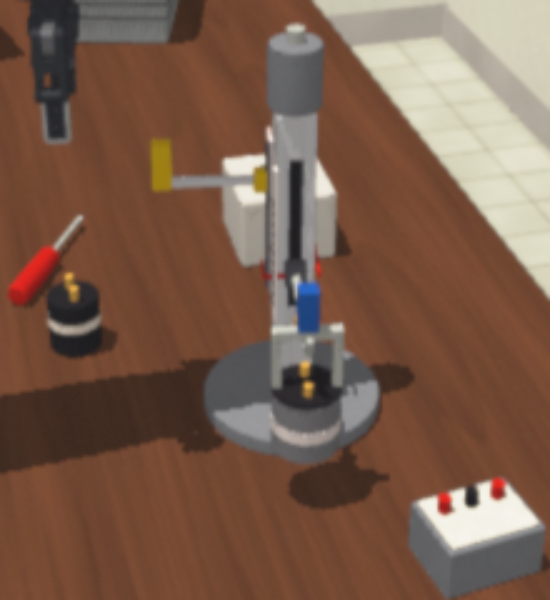

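```bash
cat > pt.py <<'E'
from h import *
import sys
xs=np.array([np.sin(np.radians(10.8)),np.cos(np.radians(10.8))]); ys=np.array([-xs[1],xs[0]]); S=np.array([.628,.0095])
def go(t):
    p,d,P=wpts(t); hsv=cv2.cvtColor(p,cv2.COLOR_RGB2HSV)
    r=P[...,:2]-S; a=r@xs;b=r@ys;z=P[...,2]
    near=(np.hypot(a,b)<.16)&(z>.08)
    for nm,m in(('red',cv2.inRange(hsv,(0,150,80),(6,255,255))),('yel',cv2.inRange(hsv,(22,150,60),(34,255,255)))):
        c,l,s,ce=cv2.connectedComponentsWithStats((((m>0)&near)*255).astype(np.uint8))
        for i in range(1,c):
            if s[i,4]<20: continue
            k=l==i; print(t,nm,s[i],ce[i].round(2),'a',np.percentile(a[k],[2,50,98]).round(4),'b',np.percentile(b[k],[2,50,98]).round(4),'z',np.percentile(z[k],[2,50,98]).round(4))
            if nm=='yel':
                q=k&(z>z[k].max()-.006); print('   top',np.median(z[q]).round(4),P[q].mean(0).round(4),cv2.minAreaRect(P[q][:,:2].astype(np.float32)))
if __name__=='__main__':
    for t in sys.argv[1:]: go(t)
E
python3 - <<'E'
from h import *
for i in range(10):
    snap('wrist',f'w9{i}')
E
python3 pt.py w8 w90 w93 w96 w99; python3 m.py 8 2>/dev/null|grep yellow
```

```text
w8 red [326 400  31   8  85] [337.04 401.62] a [-0.0299 -0.0216 -0.003 ] b [0.0221 0.0284 0.03  ] z [0.164  0.1649 0.1662]
w8 yel [ 384  356   41   67 2121] [403.66 389.72] a [0.008  0.0159 0.0251] b [0.1099 0.1247 0.126 ] z [0.2378 0.2692 0.2785]
   top 0.2775 [0.5146 0.048  0.2772] ((0.5158911943435669, 0.04828624427318573), (0.018240733072161674, 0.01824752613902092), 80.39015197753906)
w90 red [325 400  32   8  84] [337.33 401.48] a [-0.0301 -0.021  -0.0029] b [0.0222 0.0285 0.0302] z [0.1639 0.165  0.1662]
w90 yel [ 384  356   41   68 2129] [403.59 389.95] a [0.008  0.0159 0.0251] b [0.1096 0.1246 0.1259] z [0.2379 0.2692 0.2785]
   top 0.2775 [0.5147 0.048  0.2772] ((0.5166147947311401, 0.04790349304676056), (0.01803378388285637, 0.018738795071840286), 79.31884765625)
w93 red [325 400  32   9  85] [336.91 401.6 ] a [-0.0304 -0.0213 -0.0027] b [0.0219 0.0286 0.0301] z [0.1634 0.1646 0.1663]
w93 yel [ 384  357   41   67 2109] [403.42 390.33] a [0.008  0.0159 0.0252] b [0.11   0.1246 0.126 ] z [0.2386 0.2692 0.2785]
   top 0.2775 [0.5146 0.0481 0.2772] ((0.5159968733787537, 0.0481
[... 171 characters left out ...]
 0.0302] z [0.163  0.1648 0.166 ]
w96 yel [ 383  357   42   67 2118] [403.27 390.53] a [0.008  0.0159 0.0251] b [0.1097 0.1246 0.126 ] z [0.2385 0.2693 0.2785]
   top 0.2775 [0.5148 0.0481 0.2772] ((0.516045868396759, 0.048135194927453995), (0.01820686273276806, 0.018697455525398254), 80.36477661132812)
w99 red [325 400  32   9  85] [336.49 401.66] a [-0.0301 -0.0219 -0.0027] b [0.022  0.0287 0.0303] z [0.1633 0.1648 0.166 ]
w99 yel [ 383  357   42   67 2121] [403.14 390.56] a [0.008  0.0159 0.025 ] b [0.1099 0.1246 0.126 ] z [0.2387 0.2694 0.2786]
   top 0.2775 [0.5147 0.048  0.2773] ((0.5162633657455444, 0.04815877228975296), (0.018283534795045853, 0.019474493339657784), 79.57694244384766)
```

drive_tool:
  plan:
    - [0.6, [0.02, 0.007, 0], 0.4]
    - [0.6, [0.023, 0.008, 0], 0]
    - [0.6, [0.023, 0.008, 0], 0]
    - [0.6, [0.0225, 0.0085, 0], 0]
    - [0.6, [0, 0, -0.01], 0]
    - [0.6, [0, 0, -0.02], 0]
    - [0.6, [0, 0, -0.02], 0]
    - [0.6, [0, 0, -0.015], 0]
    - [0.6, [0, 0, -0.0085], 0]
    - [0.6, [0, 0, 0], 0]

```text
time: 22.5
ee_pos: [0.5161, 0.0479, 0.2655]
tcp_rot: [-180.0, -0.0, 169.4]
wrist_force: [-0.5, -0.8, -0.0]
opening: 0.0518
```

```bash
python3 - <<'E'
from h import *
o=monitor.get_obs();print(o['time'],o['ee_pos'],o['tcp_rot'],o['wrist_force'])
snap('wrist','w10')
E
```

```text
22.5 [0.51606574 0.04788587 0.26554592] [-1.79992663e+02 -2.54122174e-02  1.69354913e+02] [-0.49827955 -0.7622073  -0.01113704]
```

View pics/w10.png

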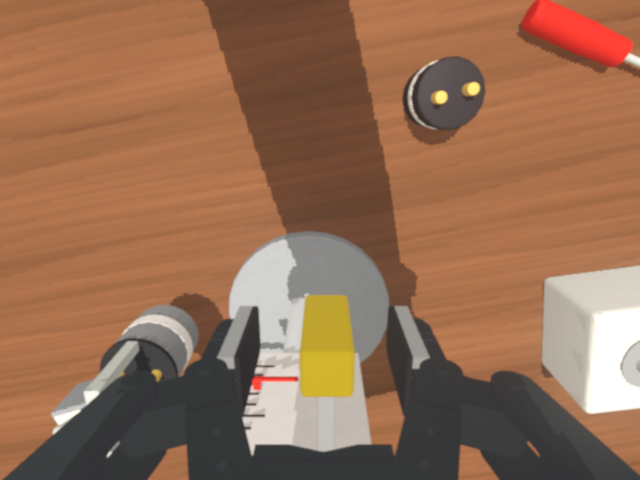

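drive_tool:
  plan:
    - [0.3, [0, 0, 0], 0]
    - [0.15, [0, 0, 0], 0]
    - [0.1, [0, 0, 0], 0]
    - [0.1, [0, 0, 0], 0]
    - [0.1, [0, 0, 0], 0]
    - [0.1, [0, 0, 0], 0]
  grip_force: 25

```text
time: 23.3
ee_pos: [0.5167, 0.0488, 0.2663]
tcp_rot: [179.9, 0.0, 169.4]
wrist_force: [0.9, 6.0, 1.4]
opening: 0.0179
```

drive_tool:
  plan:
    - [0.1, [0, 0, -0.005], 0]
    - [0.1, [0, 0, -0.009], 0]
    - [0.1, [0, 0, -0.01], 0]
    - [0.1, [0, 0, -0.01], 0]
    - [0.1, [0, 0, -0.01], 0]
    - [0.1, [0, 0, -0.01], 0]
    - [0.1, [0, 0, -0.008], 0]
    - [0.1, [0, 0, -0.006], 0]
    - [0.1, [0, 0, -0.003], 0]
    - [0.1, [0, 0, 0], 0]

```text
time: 24.55
ee_pos: [0.5167, 0.0488, 0.1948]
tcp_rot: [179.9, 0.0, 169.4]
wrist_force: [0.8, 5.0, -1.8]
opening: 0.0175
```

```bash
python3 - <<'E'
from h import *
o=monitor.get_obs();print(o['time'],o['ee_pos'],o['tcp_rot'],o['wrist_force'],o['opening'])
snap('wrist','w11'); snap('side','side11'); snap('top','top11')
E
python3 pt.py w11
```

```text
24.55 [0.51671486 0.04876386 0.19481882] [1.79908133e+02 1.43809055e-02 1.69388638e+02] [ 0.82526164  4.95433452 -1.7700181 ] 0.017470548447030058
w11 yel [ 296  293   55  100 4987] [323.22 344.45] a [0.0087 0.0171 0.0257] b [0.1093 0.1246 0.1257] z [0.1667 0.2038 0.207 ]
   top 0.2059 [0.5155 0.0485 0.2058] ((0.5162642002105713, 0.04812798649072647), (0.017664289101958275, 0.019268078729510307), 79.19720458984375)
```

View pics/w11.png

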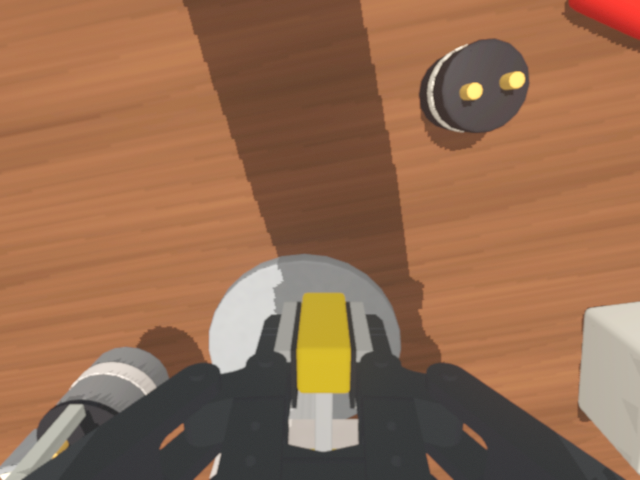

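View pics/side11.png

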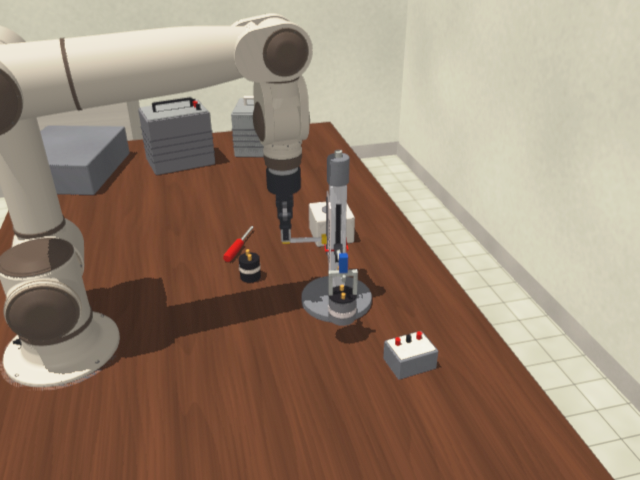

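drive_tool:
  plan:
    - [0.25, [0, -0.0008, 0], 0]
    - [0.4, [0, 0, 0], 0]
    - [0.6, [0, 0, 0], 0]
    - [0.6, [0, 0, 0.015], 0]
    - [0.8, [0, 0, 0.03], 0]
    - [1, [0, 0, 0.03], 0]
    - [1, [-0.02, -0.009, 0.03], 0]
    - [1, [-0.02, -0.009, 0], 0]
    - [1, [-0.0194, -0.0092, 0], 0]
    - [1, [0, 0, 0], 0]

```text
time: 25.95
ee_pos: [0.4565, 0.0196, 0.3014]
tcp_rot: [180.0, 0.1, 169.3]
wrist_force: [-0.6, 0.6, -0.3]
opening: 0.0855
```

drive_tool:
  plan:
    - [1, [0, 0, 0], 0]
    - [1, [0, 0, 0], 0]

```text
time: 26.2
ee_pos: [0.4575, 0.0202, 0.2997]
tcp_rot: [-180.0, -0.0, 169.4]
wrist_force: [0.4, 0.4, -0.3]
opening: 0.0856
```

```bash
python3 - <<'E'
from h import *
o=monitor.get_obs();print(o['time'],o['ee_pos'],o['tcp_rot'],o['wrist_force'],o['opening'])
snap('wrist','w12'); 
p=cv2.imread('pics/w12.png')[330:460,240:480]; cv2.imwrite('pics/w12z.png',cv2.resize(p,None,fx=3.3,fy=3.3,interpolation=cv2.INTER_CUBIC))
E
python3 pt.py w12
```

```text
26.2 [0.45751705 0.02022148 0.299678  ] [-1.79998172e+02 -1.56395027e-02  1.69373696e+02] [ 0.42525157  0.44144147 -0.25074724] 0.08556471341171448
w12 red [312 405  37  10 141] [326.27 407.21] a [-0.0303 -0.0208 -0.0025] b [0.0219 0.0287 0.03  ] z [0.163  0.1648 0.1659]
w12 yel [ 366  297   34   53 1500] [381.84 323.62] a [0.008  0.016  0.0249] b [0.1094 0.1243 0.1258] z [0.167  0.2019 0.2071]
   top 0.2059 [0.5151 0.048  0.2057] ((0.5162001848220825, 0.04794473946094513), (0.018015285953879356, 0.0175944697111845), 77.9165267944336)
w12 yel [351 396  35  27 474] [371.44 411.18] a [0.0035 0.0155 0.0252] b [0.0235 0.033  0.0356] z [0.1604 0.1752 0.1771]
   top 0.1758 [0.6013 0.0319 0.1754] ((0.6026020050048828, 0.03163616359233856), (0.017097435891628265, 0.012679300270974636), 81.50003814697266)
```

View pics/w12.png

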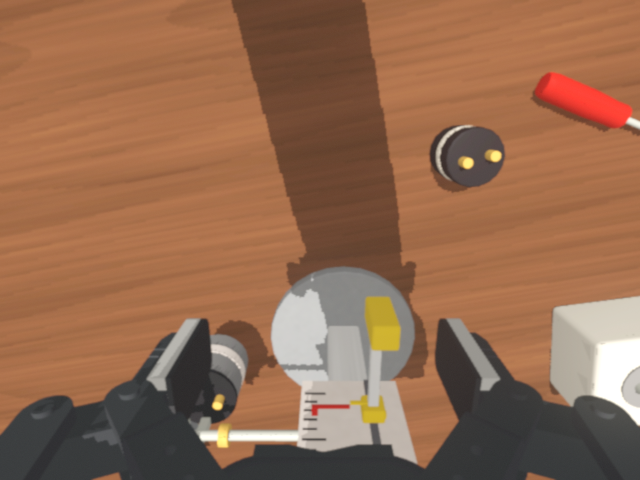

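View pics/w12z.png

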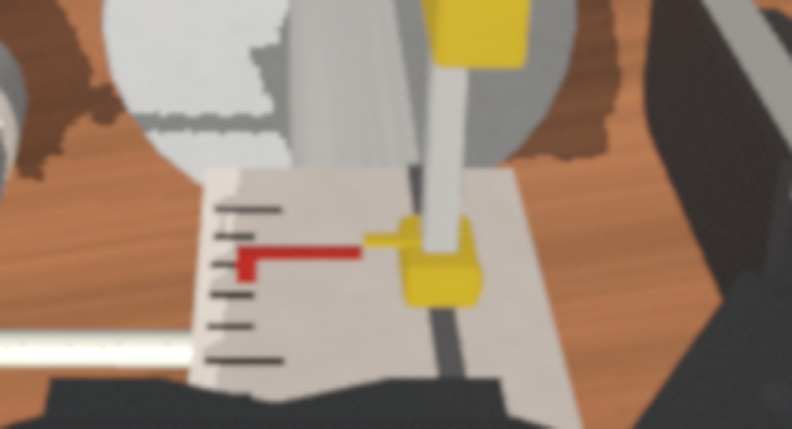

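```bash
cat > prof.py <<'E'
from h import *
from pt import *
t=sys.argv[1]; p,d,P=wpts(t); r=P[...,:2]-S; a=r@xs;b=r@ys;z=P[...,2]
hsv=cv2.cvtColor(p,cv2.COLOR_RGB2HSV)
red=(cv2.inRange(hsv,(0,120,60),(8,255,255))>0)|(cv2.inRange(hsv,(172,120,60),(180,255,255))>0); yel=cv2.inRange(hsv,(20,110,60),(36,255,255))>0
for nm,m,al,ah in(('red',red,-.018,-.004),('yel',yel,-.003,.006)):
    k=m&(a>al)&(a<ah)&(b>.015)&(b<.045)&(z>.1)
    v,u=np.where(k)
    for rr in np.unique(v): 
        w=k.copy(); w[:rr]=0; w[rr+1:]=0
        print(nm,rr,u[v==rr].min(),u[v==rr].max(),'b %.4f z %.4f'%(np.median(b[w]),np.median(z[w])),'a',a[w].min().round(4),a[w].max().round(4))
E
python3 prof.py w12
```

```text
red 405 328 345 b 0.0291 z 0.1636 a -0.0176 -0.0041
red 406 328 345 b 0.0292 z 0.1648 a -0.0176 -0.0041
red 407 328 345 b 0.0285 z 0.1651 a -0.0176 -0.0041
yel 401 351 358 b 0.0352 z 0.1661 a 0.0004 0.006
yel 402 350 357 b 0.0352 z 0.1672 a -0.0004 0.0051
yel 403 350 358 b 0.0342 z 0.1672 a -0.0003 0.0059
yel 404 350 358 b 0.0336 z 0.1676 a -0.0004 0.0059
```

```bash
python3 - <<'E'
from h import *
for i in range(6): snap('wrist',f'w13{i}')
E
python3 - <<'E'
from h import *
from pt import xs,ys,S
Z=[np.load(f'pics/w13{i}.npz') for i in range(6)]
d=np.median([z['d'] for z in Z],0); p=np.mean([z['p'] for z in Z],0).astype(np.uint8)
print([z['pos'].round(4) for z in Z][::5])
np.savez('pics/w13.npz',p=p,d=d,pos=np.mean([z['pos'] for z in Z],0),rot=Z[0]['rot'])
_,d,P=wpts('w13'); r=P[...,:2]-S; a=r@xs;b=r@ys;z=P[...,2]
for u in (333,340,354): 
    for v in range(398,412): print(u,v,p[v,u],'b %.4f z %.4f'%(b[v,u],z[v,u]))
for lo in np.arange(-.11,-.04,.01):
    k=(a>=lo)&(a<lo+.01)&(abs(b)<.012)&(z>.12)&(z<.2); 
    if k.sum(): print('rod',lo.round(2),k.sum(),np.percentile(z[k],[50,90,100]).round(4),b[k].min().round(4),b[k].max().round(4))
E
```

```text
[array([0.4575, 0.0202, 0.2996]), array([0.4571, 0.0201, 0.2996])]
333 398 [191 181 172] b 0.0201 z 0.1443
333 399 [192 181 173] b 0.0205 z 0.1461
333 400 [192 182 173] b 0.0198 z 0.1464
333 401 [192 183 173] b 0.0203 z 0.1482
333 402 [193 183 173] b 0.0200 z 0.1491
333 403 [191 175 165] b 0.0202 z 0.1505
333 404 [184 141 132] b 0.0295 z 0.1625
333 405 [176  90  82] b 0.0289 z 0.1629
333 406 [175  54  49] b 0.0292 z 0.1644
333 407 [184  51  45] b 0.0289 z 0.1652
333 408 [189  91  84] b 0.0274 z 0.1646
333 409 [191 148 141] b 0.0202 z 0.1575
333 410 [191 174 166] b 0.0202 z 0.1586
333 411 [191 180 171] b 0.0197 z 0.1592
340 398 [192 183 174] b 0.0198 z 0.1439
340 399 [194 184 175] b 0.0203 z 0.1457
340 400 [194 184 175] b 0.0201 z 0.1467
340 401 [194 184 175] b 0.0201 z 0.1480
340 402 [194 183 174] b 0.0206 z 0.1497
340 403 [192 176 167] b 0.0202 z 0.1504
340 404 [184 142 134] b 0.0294 z 0.1624
340 405 [176  90  83] b 0.0296 z 0.1638
340 406 [175  54  48] b 0.0297 z 0.1649
340 407 [183  52  46] b 0.0285 z 0.1647
340 408 [188  91  84] b 0.0280 z 0.1653
340 409 [191 148 141] b 0.0200 z 
[... 309 characters left out ...]
b 0.0352 z 0.1680
354 404 [204 177  73] b 0.0337 z 0.1673
354 405 [200 180 124] b 0.0201 z 0.1526
354 406 [194 181 159] b 0.0202 z 0.1539
354 407 [191 181 170] b 0.0203 z 0.1552
354 408 [191 181 172] b 0.0202 z 0.1563
354 409 [192 182 173] b 0.0204 z 0.1576
354 410 [192 182 173] b 0.0200 z 0.1583
354 411 [192 182 173] b 0.0209 z 0.1604
rod -0.11 220 [0.1692 0.1722 0.173 ] -0.0058 0.0083
rod -0.1 196 [0.1669 0.1705 0.1727] -0.0087 0.0083
rod -0.09 139 [0.1664 0.1675 0.1679] -0.0027 0.0035
rod -0.08 134 [0.1664 0.1675 0.1684] -0.0028 0.0035
rod -0.07 133 [0.1662 0.1676 0.1682] -0.0027 0.0035
rod -0.06 136 [0.1664 0.1675 0.1682] -0.0026 0.0035
rod -0.05 104 [0.1665 0.1676 0.1779] -0.0025 0.0084
```

drive_tool:
  plan:
    - [1, [0.02, 0.009, 0], 0]
    - [0.8, [0.02, 0.009, 0], 0]
    - [0.6, [0.0189, 0.0099, -0.01], 0]
    - [0.6, [0, 0, -0.025], 0]
    - [0.6, [0, 0, -0.03], 0]
    - [0.6, [0, 0, -0.02], 0]
    - [0.6, [0, 0, -0.012], 0]
    - [0.6, [0, 0, -0.007], 0]
    - [0.6, [0, 0, 0], 0]
    - [0.4, [0, 0, 0], 0]

```text
time: 27.8
ee_pos: [0.5162, 0.0479, 0.1966]
tcp_rot: [180.0, 0.1, 169.4]
wrist_force: [0.3, -0.2, 0.1]
opening: 0.035
```

drive_tool:
  plan:
    - [0.25, [0, 0, 0], 0]
    - [0.1, [0, 0, 0], 0]
    - [0.1, [0, 0, 0], 0]
    - [0.1, [0, 0, 0], 0]
    - [0.1, [0, 0, 0], 0]
    - [0.1, [0, 0, 0], 0]

```text
time: 28.55
ee_pos: [0.5163, 0.0488, 0.1964]
tcp_rot: [179.9, 0.0, 169.4]
wrist_force: [1.0, 6.1, -0.0]
opening: 0.0174
```

```bash
python3 - <<'E'
from h import *
o=monitor.get_obs();print(o['time'],o['ee_pos'],o['tcp_rot'],o['wrist_force'],o['opening'])
snap('wrist','w14')
E
python3 pt.py w14
```

```text
28.55 [0.51626255 0.04880766 0.19636363] [1.79878460e+02 4.78368477e-02 1.69395685e+02] [ 1.01029906  6.12242582 -0.02999643] 0.01744873707596652
w14 yel [ 297  293   54   98 4840] [323.28 343.35] a [0.0087 0.0171 0.0256] b [0.1093 0.1245 0.1257] z [0.1672 0.2038 0.2069]
   top 0.2058 [0.5157 0.0484 0.2058] ((0.51618492603302, 0.048125654458999634), (0.017584847286343575, 0.01906839944422245), 79.51557159423828)
```

drive_tool:
  plan:
    - [0.1, [0, 0.0008, -0.001], 0]
    - [0.1, [0, 0, -0.0014], 0]
    - [0.1, [0, 0, 0], 0]
    - [0.1, [0, 0, 0], 0]
    - [0.1, [0, 0, 0], 0]

```text
time: 29.22
ee_pos: [0.5163, 0.0489, 0.1935]
tcp_rot: [180.0, 0.0, 169.4]
wrist_force: [4.0, 4.0, 1.0]
opening: 0.0178
```

```bash
python3 - <<'E'
from h import *
o=monitor.get_obs();print(o['time'],o['ee_pos'],o['tcp_rot'],o['wrist_force'],o['opening'])
snap('wrist','w15')
E
python3 pt.py w15
```

```text
29.225 [0.51626146 0.04887522 0.19347344] [1.79960770e+02 3.93295420e-02 1.69363315e+02] [3.96873916 4.00711719 1.00127949] 0.017772913033748464
w15 yel [ 296  293   55   98 4842] [323.19 343.4 ] a [0.0088 0.0172 0.0257] b [0.1093 0.1245 0.1257] z [0.1645 0.201  0.204 ]
   top 0.2029 [0.5156 0.0485 0.2029] ((0.5164912343025208, 0.04816019907593727), (0.017718814313411713, 0.01909511163830757), 79.85585021972656)
```

drive_tool:
  plan:
    - [0.25, [0, 0, 0], 0]
    - [0.4, [0, -0.0008, 0], 0]
    - [0.6, [0, 0, 0], 0]
    - [0.6, [0, 0, 0.015], 0]
    - [0.8, [0, 0, 0.03], 0]
    - [1, [0, 0, 0.03], 0]
    - [1, [-0.02, -0.009, 0.03], 0]
    - [1, [-0.02, -0.009, 0], 0]
    - [1, [-0.0189, -0.0092, 0], 0]
    - [1, [0, 0, 0], 0]

```text
time: 30.52
ee_pos: [0.4565, 0.0203, 0.3]
tcp_rot: [180.0, 0.1, 169.3]
wrist_force: [0.7, 0.1, -0.6]
opening: 0.0853
```

drive_tool:
  plan:
    - [1, [0, 0, 0], 0]
    - [1, [0, 0, 0], 0]
    - [1, [0, 0, 0], 0]
    - [1, [0, 0, 0], 0]

```text
time: 31.02
ee_pos: [0.4572, 0.0208, 0.2982]
tcp_rot: [-180.0, -0.0, 169.4]
wrist_force: [0.2, 0.0, -0.5]
opening: 0.085
```

```bash
cat > fin.py <<'E'
from h import *
from pt import xs,ys,S,go
import sys
T=sys.argv[1]
o=monitor.get_obs();print(o['time'],o['ee_pos'],o['wrist_force'])
for i in range(6): snap('wrist',f'{T}{i}')
Z=[np.load(f'pics/{T}{i}.npz') for i in range(6)]
d=np.median([z['d'] for z in Z],0); p=np.mean([z['p'] for z in Z],0).astype(np.uint8)
np.savez(f'pics/{T}.npz',p=p,d=d,pos=np.mean([z['pos'] for z in Z],0),rot=Z[0]['rot'])
go(T)
_,d,P=wpts(T); r=P[...,:2]-S; a=r@xs;b=r@ys;z=P[...,2]
for al in (-.012,-.007,.003):
  for v in range(396,414):
    w=(abs(a[v]-al)<.002)&(z[v]>.12)&(b[v]>.023)&(b[v]<.04)
    if w.any(): print(al,v,p[v][w].mean(0).round(),'b %.4f z %.4f'%(np.median(b[v][w]),np.median(z[v][w])))
q=p[330:460,240:480,::-1]; cv2.imwrite(f'pics/{T}z.png',cv2.resize(q,None,fx=3.3,fy=3.3,interpolation=cv2.INTER_CUBIC))
E
python3 fin.py w16
```

```text
31.025 [0.45717012 0.02079533 0.29820265] [ 0.19037737  0.02634894 -0.498899  ]
w16 red [311 407  37  10 140] [325.84 409.09] a [-0.0299 -0.0204 -0.0027] b [0.0215 0.0288 0.0295] z [0.1636 0.1649 0.1654]
w16 yel [ 365  297   34   52 1479] [380.82 323.09] a [0.008 0.016 0.025] b [0.1097 0.1245 0.1255] z [0.1647 0.1987 0.2036]
   top 0.203 [0.5149 0.048  0.2026] ((0.5159916281700134, 0.04810289293527603), (0.01791653223335743, 0.01671510748565197), 78.85650634765625)
w16 yel [350 395  35  27 471] [370.65 410.1 ] a [0.0028 0.0158 0.0252] b [0.0238 0.0332 0.0354] z [0.1576 0.1723 0.1736]
   top 0.1728 [0.6011 0.0319 0.1722] ((0.6025187373161316, 0.03176043927669525), (0.017892327159643173, 0.011140799149870872), 78.49900817871094)
-0.012 406 [178. 109. 101.] b 0.0291 z 0.1627
-0.012 407 [174.  61.  55.] b 0.0292 z 0.1639
-0.012 408 [180.  49.  44.] b 0.0294 z 0.1653
-0.012 409 [187.  73.  66.] b 0.0284 z 0.1653
-0.012 410 [191. 127. 118.] b 0.0268 z 0.1645
-0.007 406 [178. 109. 101.] b 0.0290 z 0.1625
-0.007 407 [174.  61.  55.] b 0.0291 z 0.1638
-0.007 408 [180.  50.  44.] b 0.0291 z 0.1648
-0.007 409 [187.  73.  66.] b 0.0281 z 0.1649
-0.007 410 [190. 126. 118.] b 0.0269 z 0.1646
0.003 399 [190. 171. 124.] b 0.0353 z 0.1619
0.003 400 [189. 164.  73.] b 0.0355 z 0.1633
0.003 401 [193. 165.  48.] b 0.0353 z 0.1642
0.003 402 [202. 174.  49.] b 0.0348 z 0.1647
0.003 403 [204. 178.  95.] b 0.0339 z 0.1648
```

View pics/w16z.png

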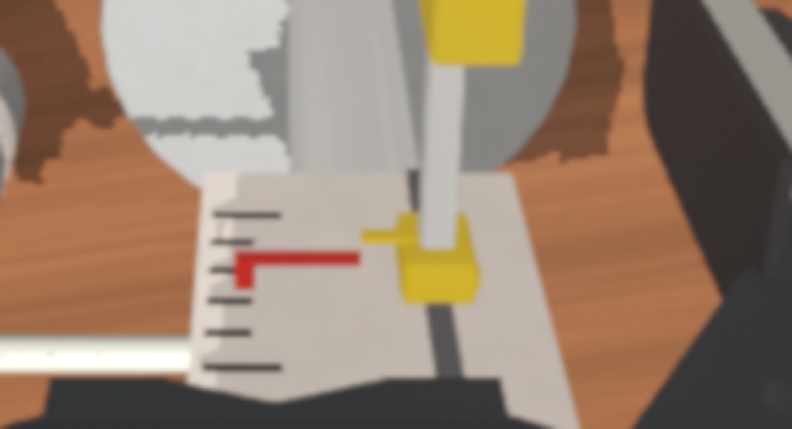

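```bash
python3 - <<'E'
from h import *
snap('side','side17'); snap('top','top17'); 
for n in('side','top'):
    a=cv2.imread(f'pics/{n}0.png');b=cv2.imread(f'pics/{n}17.png')
    cv2.imwrite(f'pics/{n}17c.png',b)
snap('wrist','w17')
import pt; pt.go('w17')
E
```

```text
w17 red [311 407  37  10 137] [325.96 409.05] a [-0.03   -0.0205 -0.0028] b [0.0218 0.0285 0.0302] z [0.163  0.1648 0.1667]
w17 yel [ 365  297   34   52 1471] [380.92 323.07] a [0.0079 0.016  0.025 ] b [0.1096 0.1243 0.1257] z [0.1643 0.1991 0.2039]
   top 0.2029 [0.5151 0.048  0.2027] ((0.5162611603736877, 0.04802555590867996), (0.018111564218997955, 0.017580684274435043), 78.72868347167969)
w17 yel [351 395  34  27 459] [370.61 409.92] a [0.0031 0.0157 0.0251] b [0.0239 0.033  0.0355] z [0.1574 0.172  0.1741]
   top 0.1727 [0.6013 0.0318 0.1724] ((0.6024162173271179, 0.03139789029955864), (0.017776021733880043, 0.012382068671286106), 73.26199340820312)
```

View pics/side17.png

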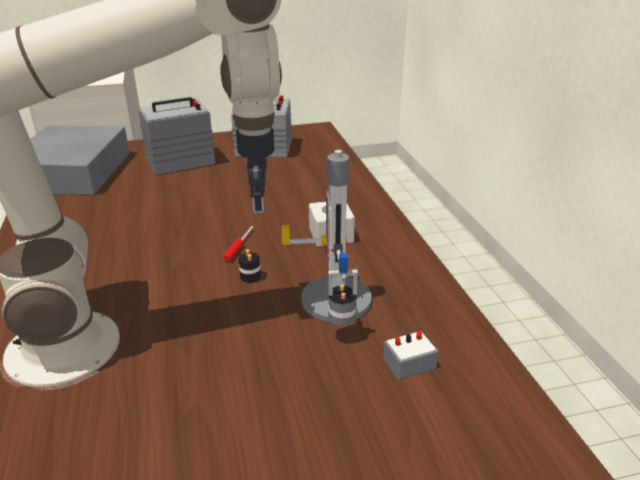

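View pics/top17.png

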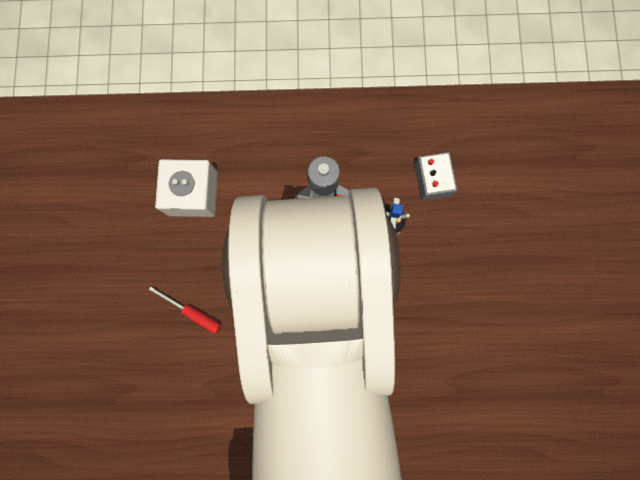

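The canister hangs freely on the hook (side view, around (343,295)), with the marker at (286,235) and the gripper clear of everything. The bystanders are where they started. The pointer has been steady across frames, so I'm handing in.

```bash
python3 -c "
from workcell import job; print(job.job_done())"
```

```text
the job is handed in; nothing more can be done
None
```

The canister hangs by its yoke on the scale hook, released and at rest. The yellow marker is level with the red pointer to within about 0.7 mm. I handed the job in at about 31 s.

- **Hanging:** I lowered the canister at no more than about 25 mm/s while the spring took its weight. I opened the gripper only once the wrist force was nearly zero. It weighs about 6 N and pulled the hook down about 75–76 mm, well short of the end stop.
- **Marker:** I pinched it and slid it down 71.5 mm. The wrist camera then showed it about 2.5 mm too high, so I pinched it again and lowered it about 2.9 mm. It was never moved up.
- **Level check:** My three estimates disagree slightly. By the depth of their top faces, the marker line is 0.2 mm below the pointer (0.1648 against 0.1650 m). The pixel-centroid estimate puts it about 0.65 mm below. The estimate from the knob top and hook rod puts it anywhere from 0.2 to 1.1 mm below, depending on a possible camera offset. I left it there.
- **Other checks:** The pointer held steady in repeated frames and the gripper is clear of everything. In the side view the other things on the table had not moved. In the last top view the arm hid the black resistor.

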